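# Clamp the loose adapter in the free cam station

### The job

Stand the loose injector adapter upright on the plate in the one empty station of the clamp rail and let go of it, then turn that station's knob clockwise until you feel its cam squeeze the adapter against the sprung V-block with about 12 N - snug, never more than 25 N - and let go of the knob. Do not brush the neighbouring knobs or adapters, and leave the other things on the bench alone.

Things in the scene. Friction and masses are not known exactly. Their poses are not given: they have to be found in the camera images.
- adapter_center (a point): Centre (half-way up) of the loose injector adapter: a plain grey metal turned part with a dark ring round it, 20 mm in diameter (body radius 10.1 mm), 35 mm tall, about 30 g, lightly oiled (slippery). It stands upright on the bench to the left of the clamp rail; z of this point points up along its axis. Grasp round its upper half from above.
- adapter: The same loose adapter; origin at the centre of its underside.
- rail: Clamp rail: dark steel plate 132 x 236 x 8 mm lying on the bench, carrying four alike cam-clamp stations side by side, 56 mm apart, in mixed order; three hold an adapter, one is empty. Origin under its centre; x points away from the robot across the row, y to the left along it.
- station_a: The EMPTY station. Origin: pocket centre on top of the plate, 8 mm above the bench, x towards the V-block (as the rail's). The adapter stands on the plate between cam (-x side) and V-block (+x side). With the knob as found its axis can stand from x = -6 mm up to where it meets the V-block; x = -4.5 mm, y = 0 clears both. It need not touch the V-block: the cam pushes it home.
- vee_nominal (a point): Where the adapter's axis would stand, touching the V-block at its nominal rest (5 mm above the plate, in the pocket). The polished V-block (120 degrees, 24 mm wide, top 9 mm above the plate) yields to +x on a spring, 10 N per mm, at most 8 mm. Its true rest is off by up to 2.5 mm either way in x and is NOT measured: the bite must be felt. Behind it at x = 25 to 47 mm is a block 23 mm high.
- cam_axis (a point): Point on the empty station's knob axis, at x = -35.6 mm, y = -9 mm in the station's frame. The polished cam is a disc of radius 24 mm, its centre 10 mm off this axis, 2 to 10 mm above the plate. Its face towards the pocket lies at x = -11.6 mm + 10 mm * sin(knob angle - 0.8) in the station's frame.
- knob_a (a joint): Empty station's knob, rad, 0 to 2.0, grows clockwise seen from above, found at 0 to 0.2 (open). At 0 its bar points 0.8 rad anticlockwise of the station's x. The cam bites at 0.7 to 1.2 (unmeasured V-block); 0.15 to 0.2 past it gives about 12 N. Friction 0.2 N m, so it stays where left; each newton of squeeze adds about 0.011 N m * cos(angle - 0.8) to the torque.
- knob_a_grip (a point): Centre of the grip bar of the empty station's knob: a black bar 34 mm long (point x), 12 mm thick (point y), 24 mm high, on the knob axis; this point is 62 mm above the bench, the bar's top is 74 mm above it. Pinch the bar across its thickness from above with the fingers only a little open: fully open fingers would hit the next knobs.
- station_b: A neighbouring station, the same as the empty one (same origin and axes) but with an adapter (about 20 mm across, up to 35 mm tall) already clamped at its origin. Leave alone.
- knob_b_grip (a point): Centre of the grip bar of neighbouring station b's knob, same bar (34 mm along point x, 12 mm along point y, 24 mm high). Do not brush.
- knob_b_edge (a point): The end of that bar, 17 mm from its axis along the bar.
- station_c: A neighbouring station, the same as the empty one (same origin and axes) but with an adapter (about 20 mm across, up to 35 mm tall) already clamped at its origin. Leave alone.
- knob_c_grip (a point): Centre of the grip bar of neighbouring station c's knob, same bar (34 mm along point x, 12 mm along point y, 24 mm high). Do not brush.
- knob_c_edge (a point): The end of that bar, 17 mm from its axis along the bar.
- station_d: A neighbouring station, the same as the empty one (same origin and axes) but with an adapter (about 20 mm across, up to 35 mm tall) already clamped at its origin. Leave alone.
- knob_d_grip (a point): Centre of the grip bar of neighbouring station d's knob, same bar (34 mm along point x, 12 mm along point y, 24 mm high). Do not brush.
- knob_d_edge (a point): The end of that bar, 17 mm from its axis along the bar.
- pot: Bystander: white grease pot with a blue lid, 58 mm across, 73 mm tall, behind the rail; origin under its centre.
- spanner: Bystander: spanner 162 mm long lying behind the rail; origin under its centre.
- screwdriver_red: Bystander: screwdriver with a red handle, 137 mm long, lying to the right of the rail; origin under its centre.

How it is judged:
By the outcome, as a careful person would: the job done as asked, in the order asked, and still so for the second after the job is handed in, with the robot touching nothing.
It also fails if it takes over 72 s, if anything falls off the work surface, if the arm or the gripper's body presses on something with over 40 N, if the wrist force passes 120 N, or if a joint passes its speed limit or range.

### The arm

A 7-joint arm with a two-finger parallel gripper is mounted at the origin on a cart in front of the work surface, level with it; the furniture and walls round the work are solid. World frame = base frame: x ahead of the robot, y to its left, z up, the work surface at z = 0. Lengths are in m, angles in rad, forces in N, time in s.
With the tool pointing down it reaches from about 0.425 to 0.95 m from the base axis. Payload 4.7 kg.
Tool frame: the origin (TCP) lies on the centre line of the jaws, within the pads' length; the fingertips stand 14 mm ahead of it and the grasp point (between the pads) lies 5 mm behind it; z points along the fingers, y is the direction in which the jaws open and shut (so a half turn about z gives the same grasp; the last joint's range is limited). The gripper opens to 87 mm and grips with 3 to 60 N. Pads are 19 mm wide; open, the fingers measure 117 mm over their backs; the gripper's body (75 mm by 190 mm) begins 51 mm behind the grasp point.
Start: joints at [-1.143, 0.469, -0.049, 1.532, 0.024, 1.141, -0.082], TCP at [0.298, 0.606, 0.237] pointing down, gripper open.
Joint ranges: [-2.59, 2.59], [-0.33, 1.99], [-1.39, 1.29], [0.1, 2.45], [-1.04, 4.18], [0.21, 1.99], [-2.66, 2.66]. Speed limits (rad/s): [2.57, 2.57, 3.14, 3.14, 3.14, 3.14, 3.14].

### API

Orientations are given as a unit quaternion [x, y, z, w].
In Python, from station import telemetry, camera, camera_info, ticket, spot_in gives the robot as it stands. The module is installed in compiled form; this text tells all that it offers.
- The arm moves only by the shell command python3 -m crank 'ROWS'. ROWS is JSON, a list of rows, each a list of 3 entries, a list of its own where there are three numbers: the turn, a rotation vector about the tool's x, y, z in rad, then the shift along the tool's x, y, z in mm, then the closure, from -1 (fully open) to 1 (shut). A call has 1 to 12 rows; each row is the pose to reach, as a shift and turn from the pose measured when the call began, along the tool's axes at that moment; what a row does not reach only later rows make up. A row lasts 1/8 s, in which the tool goes at most 62.5 mm and 10.7 degrees, less where a joint would pass 70% of its speed; a pose out of reach is approached as far as the arm can. A call with a gripper value outside its range is refused whole. The fingers move at their own pace and stop on an object; the grip force is fixed at half the most. Time passes only in rows, so rows that repeat a pose let the fingers close. It gives the time, the measured TCP pose, the force and the opening at its end, in the units of the state.
- telemetry.get_state(): the state, without advancing time (a new reading comes with each control period).
- camera(name): name is "side" or "top" or "wrist"; returns (picture, depth): 400x640x3 uint8, red, green, blue; 400x640 float32, m along the optical axis (not along the pixel's ray), 0 where there is no reading.
- camera_info(name): a dict with "vertical_fov" (degrees; the focal length in pixels is half the picture's height over the tangent of half this angle, whatever the lens; pixels are square), "cx", "cy" (the principal point, pixels), "R" (3x3) and "t" (3): a world point X has camera coordinates R X + t; the wrist camera has in their place "tool_from_camera" (4x4, takes a point from camera to tool coordinates, whose origin is the TCP and whose axes are the flange's). Camera axes: x right, y down, z forward; pixel columns grow to the right and rows downward; lengths in m; the calibration is good to about 2 mm. The wrist camera is an equidistant fisheye: a pixel r from the principal point sees the ray r / f radians off the axis. A picture is of the moment at which its call begins: read the wrist's pose just before it. camera_info takes no time and is no camera call.
- ticket.sign_off(): hands the job in, once; it reports no verdict.
Trained networks look in the newest picture that a camera, given by its name, has taken for a name from the list of things; names that differ only in an ending like _2 or _b are one class to them, and where a whole thing is asked for, a point or a joint stands for the part that bears it (a point fixed in the world has none). Each returns a list of dicts, best first, with "score" (0 to 1); they miss things now and then, are a little off and sometimes report something else, mostly with a low value. They report only what shows in the picture. A call takes as long as a camera call.
- spot_in(query, camera): "bbox" ([left, top, width, height] in pixels, round what is visible of it).
The state is a dict: "t": time; "joints": joint angles; "qvel": joint speeds; "tau": joint torques, N m; "tool_pos": TCP position; "ee_rot": TCP orientation; "contact_force": force on the tool from outside, world axes, zero at the start; "torque": the same for the moment, N m; "grip_width": finger opening in m.
Only numpy, scipy, OpenCV 4.12 (cv2) and the standard library are available. Lean on these libraries where they do the work, as an engineer would, in place of code of your own. Each camera call takes 0.05 s, during which the arm holds its last target.

## Working session

There is one attempt and no reset: what is moved stays moved. The work goes in short steps, Python scripts to look and compute and a shell command to move; the robot and the scene stay as the last step left them, time stands still between calls to the robot, and variables do not carry over. Pictures are saved under pics/ and viewed, and the job is handed in when it is done.

```bash
mkdir -p pics; python3 - <<'E'
from station import telemetry, camera, camera_info
import cv2
print(telemetry.get_state())
for n in("side","top","wrist"):
    p,d=camera(n); cv2.imwrite(f"pics/{n}0.png",p[:,:,::-1]); print(n,camera_info(n))
E
```

```text
{'t': 0.0, 'joints': array([-1.14291426,  0.46943191, -0.04860815,  1.53368212,  0.02415719,
        1.14096965, -0.08231633]), 'qvel': array([-2.75278951e-04,  1.01852923e-03,  1.65872918e-03,  1.33229458e-03,
       -1.12488571e-03, -1.42530492e-05, -1.70787142e-03]), 'tau': array([ 9.57285483e-04, -5.07976592e+01, -8.07139627e-02, -2.36156756e+01,
       -6.14335737e-02,  3.77851271e-02,  1.73747180e-04]), 'tool_pos': array([0.29746645, 0.60529649, 0.23551087]), 'ee_rot': array([ 2.26385835e-01,  9.74037242e-01, -9.38320006e-04, -1.59365560e-04]), 'contact_force': array([ 0.57785099, -0.2325867 ,  0.77925936]), 'torque': array([ 0.02323611,  0.00358248, -0.00519044]), 'grip_width': 0.08707437244362537}
side {'vertical_fov': 51.66140393729519, 'cx': 322.5531019190319, 'cy': 203.65413476203022, 'R': array([[-0.99947154,  0.03244327,  0.0020171 ],
       [ 0.01467836,  0.50581779, -0.86251546],
       [-0.02900311, -0.86203005, -0.5060267 ]]), 't': array([0.64735644, 0.04365985, 1.39547013])}
top {'vertical_fov': 55.398384745424345, 'cx': 315.40206482399446, 'cy': 200.70726671682567, 'R': array([[-0.01409091, -0.99989503,  0.00337295],
       [-0.98741267,  0.01338337, -0.1575979 ],
       [ 0.15753622, -0.00555119, -0.98749761]]), 't': array([0.02086799, 0.65447848, 0.97823113])}
wrist {'vertical_fov': 65.70646984690485, 'cx': 319.6803313859623, 'cy': 203.91406475995836, 'tool_from_camera': array([[ 6.07828352e-04, -9.65412842e-01, -2.60725285e-01,
         7.05235705e-02],
       [ 9.99999300e-01,  8.51434268e-04, -8.21391947e-04,
        -1.48375601e-03],
       [ 1.01497278e-03, -2.60724603e-01,  9.65412684e-01,
        -1.47913162e-01],
       [ 0.00000000e+00,  0.00000000e+00,  0.00000000e+00,
         1.00000000e+00]])}
```

View pics/top0.png

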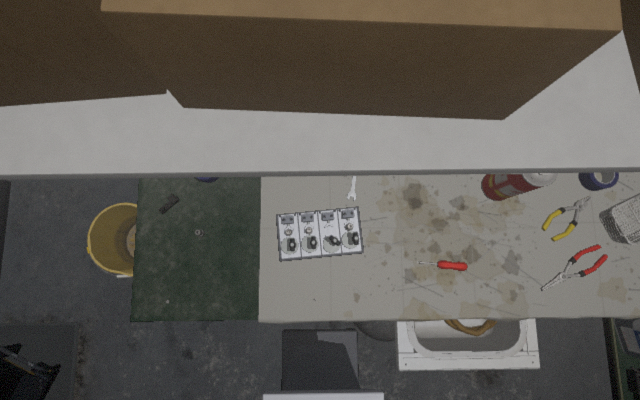

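View pics/side0.png

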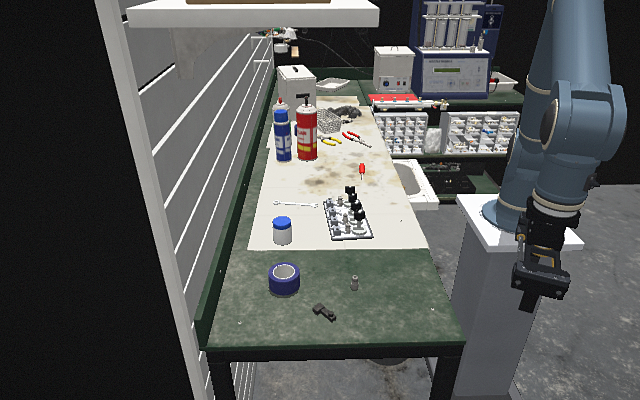

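View pics/wrist0.png

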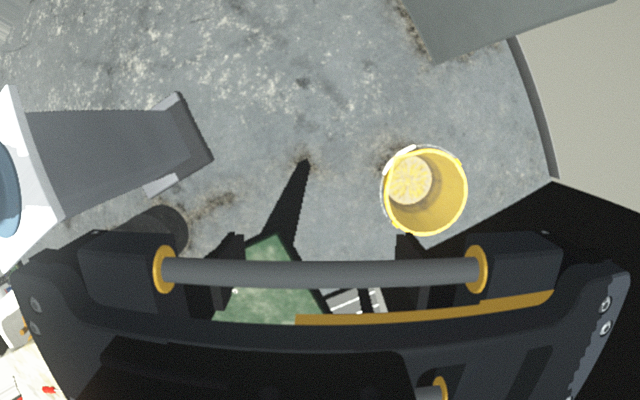

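The adapter stands on the green mat: top view about (197,232), side view about (354,283). The rail is at top (320,235), and the empty station looks like the third or fourth from the left.

```bash
cat > h.py <<'E'
import numpy as np,cv2
from scipy.spatial.transform import Rotation as Rn
from station import telemetry,camera,camera_info,spot_in
def fl(ci): return 200/np.tan(np.radians(ci["vertical_fov"])/2)
def pose():
    s=telemetry.get_state(); return np.array(s["tool_pos"]),Rn.from_quat(s["ee_rot"]).as_matrix(),s
def cam_T(n,P=None):
    ci=camera_info(n)
    if n!="wrist":
        R=np.array(ci["R"]);t=np.array(ci["t"]);return ci,R.T,-R.T@t
    p,R=P; T=np.array(ci["tool_from_camera"]);return ci,R@T[:3,:3],R@T[:3,3]+p
def rays(n,u,v):
    ci=camera_info(n);f=fl(ci);a=(u-ci["cx"]);b=(v-ci["cy"])
    if n!="wrist": return np.array([a/f,b/f,1.])
    r=np.hypot(a,b)+1e-9;th=r/f;return np.array([a/r*np.sin(th),b/r*np.sin(th),np.cos(th)])
def at_z(n,u,v,z,P=None):
    ci,R,o=cam_T(n,P);d=R@rays(n,u,v);return o+d*(z-o[2])/d[2]
def at_d(n,u,v,dep,P=None):
    ci,R,o=cam_T(n,P);d=rays(n,u,v);return o+R@(d*dep/d[2])
def proj(n,X,P=None):
    ci,R,o=cam_T(n,P);c=R.T@(np.array(X)-o);f=fl(ci)
    if n!="wrist": return np.array([ci["cx"]+f*c[0]/c[2],ci["cy"]+f*c[1]/c[2]])
    r=np.hypot(c[0],c[1])+1e-12;th=np.arctan2(r,c[2]);return np.array([ci["cx"]+f*th*c[0]/r,ci["cy"]+f*th*c[1]/r])
E
python3 - <<'E'
from h import *
for n in("top","side"):
    p,d=camera(n)
    print(n,fl(camera_info(n)))
    for q in("adapter","rail"):
        for r in spot_in(q,n)[:3]:
            b=r["bbox"];u,v=b[0]+b[2]/2,b[1]+b[3]/2
            print(q,round(r["score"],2),np.round(b,1),at_z(n,u,v,.017).round(4))
    if n=="top":
        im=cv2.resize(p[190:280,180:380],None,fx=4,fy=4,interpolation=cv2.INTER_CUBIC);cv2.imwrite("pics/tz.png",im[:,:,::-1])
    else:
        im=cv2.resize(p[170:300,270:400],None,fx=4.5,fy=4.5,interpolation=cv2.INTER_CUBIC);cv2.imwrite("pics/sz.png",im[:,:,::-1])
E
```

```text
top 380.95691147782287
adapter 0.55 [194.3 231.4  11.1   7. ] [0.5692 0.3312 0.017 ]
adapter 0.51 [315.1 208.3  28.3  46.6] [ 0.5734 -0.0254  0.017 ]
rail 0.94 [272.  207.6  90.5  53.7] [0.566  0.0079 0.017 ]
side 413.15473539578477
adapter 0.63 [353.1 274.6   5.   15.7] [0.572  0.3341 0.017 ]
adapter 0.28 [350.8 190.4   6.2  22.2] [ 0.535  -0.0878  0.017 ]
rail 0.69 [325.9 222.9  47.4  17.3] [0.5667 0.0979 0.017 ]
```

View pics/tz.png

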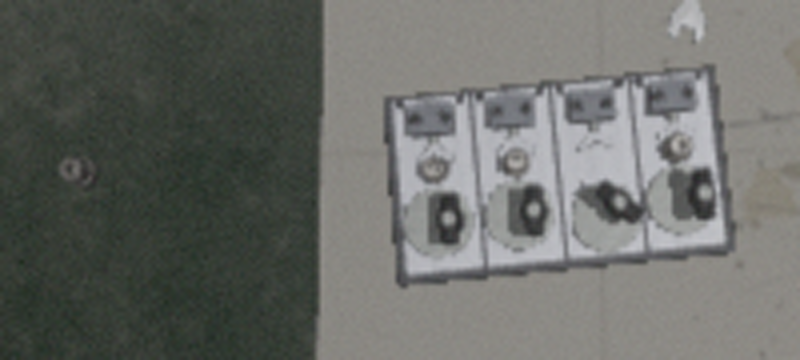

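View pics/sz.png

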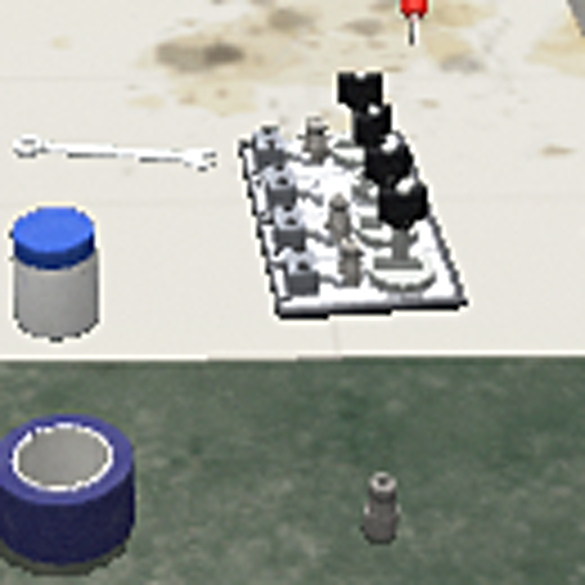

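```bash
cat >> h.py <<'E'
def plan(X,xdir_deg):
    "shift mm & rotvec in tool axes to put TCP at X, pointing straight down, tool x at world heading xdir"
    p,R,s=pose();a=np.radians(xdir_deg);x=np.array([np.cos(a),np.sin(a),0]);z=np.array([0,0,-1.]);y=np.cross(z,x)
    Rt=np.column_stack([x,y,z])
    print("t",round(s["t"],2),"pos",p.round(4),"xdir",np.degrees(np.arctan2(R[1,0],R[0,0])).round(2),"tilt",np.degrees(np.arccos(-R[2,2])).round(2),"F",np.array(s["contact_force"]).round(1),"w",round(s["grip_width"],4),"q",np.array(s["joints"]).round(2))
    print(" turn",Rn.from_matrix(R.T@Rt).as_rotvec().round(4)," shift",(R.T@(np.array(X)-p)*1000).round(1))
E
python3 - <<'E'
from h import *
plan([.570,.332,.16],180)
E
```

```text
t 0.45 pos [0.2977 0.6058 0.2365] xdir 153.83 tilt 0.01 F [-0.5 -0.2 -0. ] w 0.0872 q [-1.14  0.47 -0.05  1.53  0.02  1.14 -0.08]
 turn [-1.000e-04 -1.000e-04 -4.568e-01]  shift [-365.2 -125.6   76.5]
```

```bash
python3 -m crank '[[[0,0,-0.06],[-50,-17,10],-0.3],[[0,0,-0.12],[-100,-35,21],-0.3],[[0,0,-0.18],[-150,-52,31],-0.3],[[0,0,-0.24],[-200,-69,42],-0.3],[[0,0,-0.3],[-250,-86,52],-0.3],[[0,0,-0.36],[-300,-103,63],-0.3],[[0,0,-0.42],[-345,-118,72],-0.3],[[0,0,-0.457],[-365,-125.6,76.5],-0.3],[[0,0,-0.457],[-365,-125.6,76.5],-0.3],[[0,0,-0.457],[-365,-125.6,76.5],-0.3]]'
python3 - <<'E'
from h import *
p,R,s=pose()
im,d=camera("wrist");cv2.imwrite("pics/w1.png",im[:,:,::-1])
for r in spot_in("adapter","wrist")[:3]: print(r)
plan([.57,.332,.025],180)
print(proj("wrist",[.57,.332,.0],(p,R)),proj("wrist",[.57,.332,.035],(p,R)))
E
```

```text
t: 1.7
tool_pos: [0.5688, 0.3338, 0.1603]
ee_rot: [-0.001, 1.0, 0.001, -0.0]
contact_force: [-0.8, 0.1, -0.1]
grip_width: 0.0564
{'bbox': [308.5, 190.1, 22.3, 25.9], 'score': 0.69}
{'bbox': [58.0, 145.0, 65.4, 52.0], 'score': 0.25}
{'bbox': [33.1, 158.6, 52.1, 45.4], 'score': 0.22}
t 1.8 pos [0.5685 0.3342 0.1604] xdir -179.83 tilt 0.07 F [-0.3 -0.1  0.3] w 0.0564 q [-0.55  0.51 -0.07  1.65  0.04  0.98  0.95]
 turn [ 0.0012 -0.0002  0.003 ]  shift [ -1.5  -2.4 135.4]
[319.55611546 193.95753116] [319.55062498 202.7253154 ]
```

View pics/w1.png

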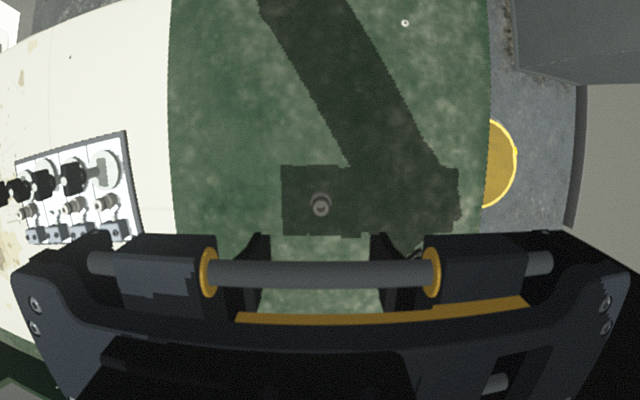

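```bash
python3 - <<'E'
from h import *
im=cv2.imread("pics/w1.png")[175:235,280:360]
cv2.imwrite("pics/w1z.png",cv2.resize(im,None,fx=10,fy=10,interpolation=cv2.INTER_CUBIC))
E
```

```text
(no output)
```

View pics/w1z.png

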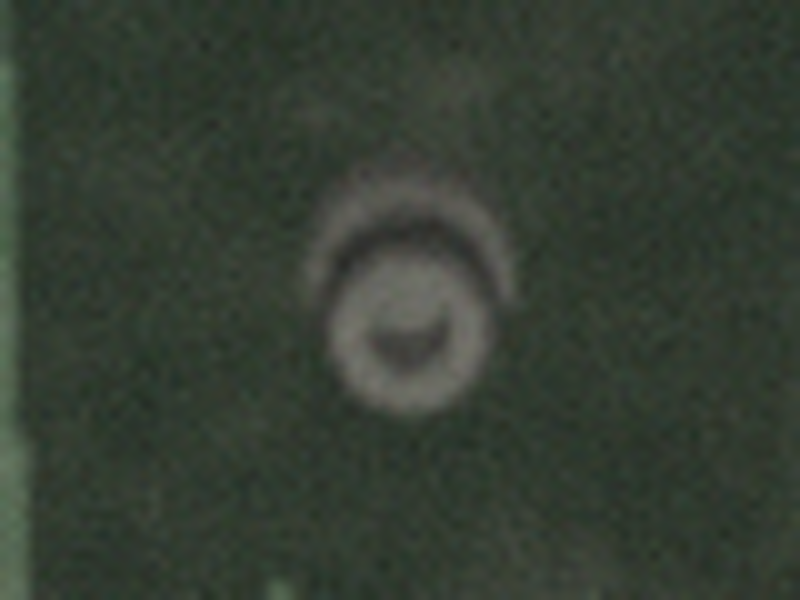

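```bash
python3 - <<'E'
from h import *
p,R,s=pose()
print(at_z("wrist",320.6,207.7,.035,(p,R)))
for z in(.01,.015,.02):print(at_z("wrist",320.5,201.2,z,(p,R)))
plan([.574,.3325,.06],180)
E
```

```text
[0.57455216 0.33339236 0.035     ]
[0.57489208 0.33337081 0.01      ]
[0.57359234 0.3333515  0.015     ]
[0.5722926  0.33333219 0.02      ]
t 1.8 pos [0.5685 0.3342 0.1604] xdir -179.83 tilt 0.07 F [-0.3 -0.1  0.3] w 0.0564 q [-0.55  0.51 -0.07  1.65  0.04  0.98  0.95]
 turn [ 0.0012 -0.0002  0.003 ]  shift [ -5.5  -1.8 100.4]
```

```bash
python3 -m crank '[[[0,0,0.003],[-5,-1.2,50],-0.2],[[0,0,0.003],[-5,-1.2,85],-0.2],[[0,0,0.003],[-5,-1.2,85],-0.2],[[0,0,0.003],[-5,-1.2,85],-0.2]]'
python3 - <<'E'
from h import *
p,R,s=pose()
im,d=camera("wrist");cv2.imwrite("pics/w2.png",im[:,:,::-1])
z=im[180:360,240:400]
cv2.imwrite("pics/w2z.png",cv2.resize(z,None,fx=3.3,fy=3.3,interpolation=cv2.INTER_CUBIC)[:,:,::-1])
for r in spot_in("adapter","wrist")[:2]: print(r)
plan([.574,.333,.025],180)
print(proj("wrist",[.574,.333,.0],(p,R)),proj("wrist",[.574,.333,.035],(p,R)))
E
```

```text
t: 2.3
tool_pos: [0.574, 0.3346, 0.0771]
ee_rot: [-0.001, 1.0, 0.001, 0.001]
contact_force: [0.6, 0.2, 0.5]
grip_width: 0.0525
{'bbox': [306.3, 205.6, 27.9, 42.0], 'score': 0.56}
{'bbox': [8.6, 151.5, 43.2, 109.5], 'score': 0.44}
t 2.4 pos [0.5745 0.3343 0.0777] xdir -179.97 tilt 0.26 F [0.3 0.5 0.4] w 0.0522 q [-0.55  0.61 -0.06  1.7   0.05  0.83  0.94]
 turn [0.0034 0.0029 0.0005]  shift [ 0.7 -1.5 52.7]
[319.63398838 217.20010632] [319.72509848 233.40573317]
```

View pics/w2z.png

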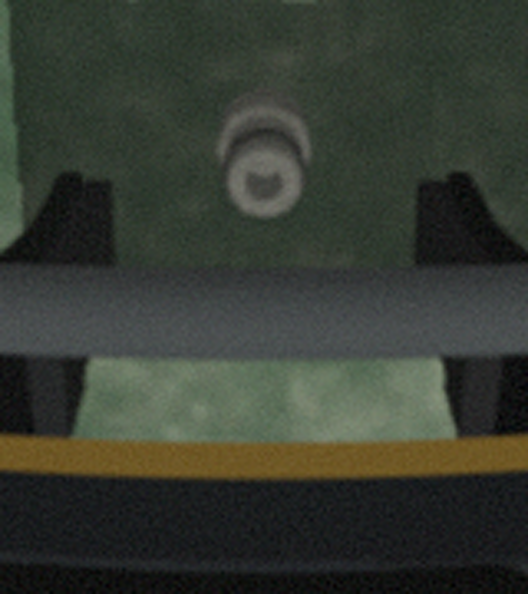

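```bash
python3 -m crank '[[[0.0034,0.003,0],[0,-1,30],-0.2],[[0.0034,0.003,0],[0,-1,50],-0.2],[[0.0034,0.003,0],[0,-1,53],-0.2],[[0.0034,0.003,0],[0,-1,53],-0.2],[[0.0034,0.003,0],[0,-1,53],0.2],[[0.0034,0.003,0],[0,-1,53],0.6],[[0.0034,0.003,0],[0,-1,53],1],[[0.0034,0.003,0],[0,-1,53],1],[[0.0034,0.003,0],[0,-1,53],1],[[0.0034,0.003,0],[0,-1,53],1]]'
python3 - <<'E'
from h import *
plan([.574,.333,.025],180)
E
```

```text
t: 3.65
tool_pos: [0.5748, 0.3336, 0.0248]
ee_rot: [-0.0, 1.0, 0.0, 0.0]
contact_force: [-0.9, -0.2, 1.7]
grip_width: 0.0195
t 3.65 pos [0.5748 0.3336 0.0248] xdir -179.97 tilt 0.01 F [-0.9 -0.2  1.7] w 0.0195 q [-0.55  0.68 -0.06  1.72  0.06  0.75  0.94]
 turn [0.0001 0.0001 0.0005]  shift [ 0.8 -0.6 -0.2]
```

```bash
python3 -m crank '[[[0,0,0],[0,0,-15],1],[[0,0,0],[0,0,-50],1],[[0,0,0],[0,0,-100],1],[[0,0,0],[0,-1,-125],1],[[0,0,0],[0,-1,-125],1],[[0,0,0],[0,-1,-125],1]]'
python3 - <<'E'
from h import *
p,R,s=pose()
im,d=camera("wrist");cv2.imwrite("pics/w3.png",im[:,:,::-1])
plan([.54,.0,.2],180)
E
```

```text
t: 4.4
tool_pos: [0.5741, 0.3321, 0.1492]
ee_rot: [-0.0, 1.0, -0.0, -0.001]
contact_force: [0.8, -0.6, -0.5]
grip_width: 0.0193
t 4.45 pos [0.5739 0.3321 0.1486] xdir -179.96 tilt 0.14 F [-0.2 -1.1 -1.2] w 0.0192 q [-0.54  0.53 -0.07  1.65  0.04  0.97  0.95]
 turn [-0.0013 -0.002   0.0006]  shift [  34.2 -332.1  -50.9]
```

View pics/w3.png

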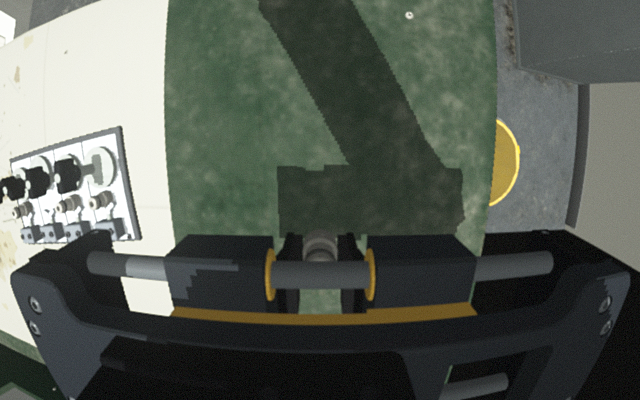

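The adapter is held between the pads (320,247). Next I move over the rail to view it.

```bash
python3 -m crank '[[[0,0,0],[-5,-50,-25],1],[[0,0,0],[-10,-100,-51],1],[[0,0,0],[-17,-150,-51],1],[[0,0,0],[-24,-200,-51],1],[[0,0,0],[-32,-250,-51],1],[[0,0,0],[-40,-300,-51],1],[[0,0,0],[-46,-340,-51],1],[[0,0,0],[-46,-352,-51],1],[[0,0,0],[-46,-352,-51],1],[[0,0,0],[-46,-352,-51],1]]'
python3 - <<'E'
from h import *
p,R,s=pose()
im,d=camera("wrist");cv2.imwrite("pics/w4.png",im[:,:,::-1]);np.savez("w4.npz",p=p,R=R,im=im,d=d)
for q in("rail","knob_a_grip","station_a","adapter"):
    for r in spot_in(q,"wrist")[:5]: print(q,round(r["score"],2),np.round(r["bbox"],1))
plan([.54,.0,.2],180)
E
```

```text
t: 5.7
tool_pos: [0.6199, -0.0172, 0.1995]
ee_rot: [-0.002, 1.0, 0.0, -0.001]
contact_force: [0.4, 0.2, -0.3]
grip_width: 0.0195
rail 0.84 [228.   78.5 212.5 130. ]
knob_a_grip 0.69 [285.1  92.6  45.8  41.3]
station_a 0.91 [281.   89.1  62.4 111.6]
station_a 0.91 [392.2  85.3  44.9 108.7]
station_a 0.83 [233.2  94.3  57.8 109.4]
station_a 0.77 [339.4  90.5  53.7 106.6]
station_a 0.44 [228.9  77.2 214.5 131.6]
adapter 0.89 [301.6 229.8  35.6  32.6]
t 5.95 pos [ 0.6202 -0.0187  0.2   ] xdir -179.86 tilt 0.12 F [ 0.3 -0.5  0.5] w 0.0195 q [-0.05  0.41  0.01  1.71 -0.01  1.02  1.54]
 turn [-0.0009 -0.0019  0.0024]  shift [80.2 18.8  0.1]
```

View pics/w4.png

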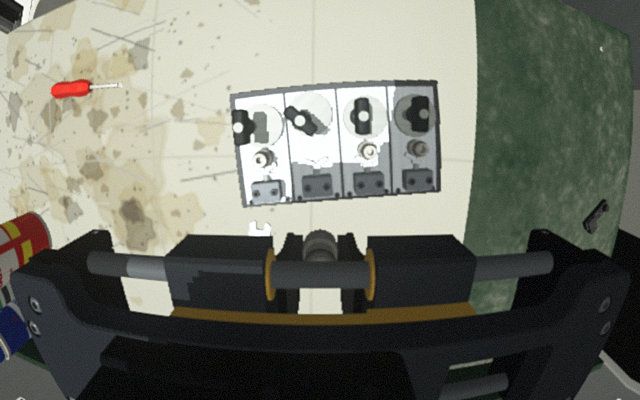

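```bash
python3 - <<'E'
import numpy as np,cv2
f=np.load("w4.npz");im=f["im"][70:215,222:447]
cv2.imwrite("pics/w4z.png",cv2.resize(im,None,fx=3.5,fy=3.5,interpolation=cv2.INTER_CUBIC)[:,:,::-1])
E
```

```text
(no output)
```

View pics/w4z.png

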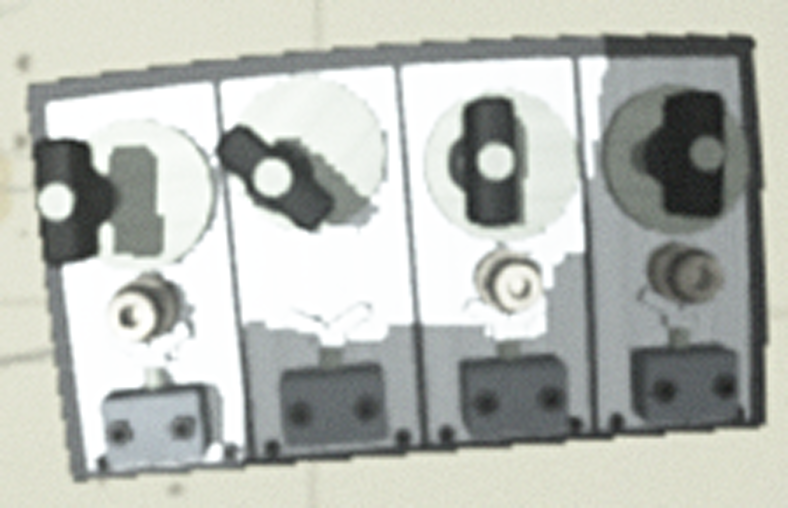

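```bash
cat > fit.py <<'E'
from h import *
from scipy.optimize import least_squares
f=np.load("w4.npz");P=(f["p"],f["R"])
px=lambda c,r:np.array([222+(c+.5)/3.5-.5,70+(r+.5)/3.5-.5])
C=[((-.066,-.118,.008),px(30,88)),((-.066,.118,.008),px(752,38)),((.066,.118,.008),px(763,425)),((.066,-.118,.008),px(75,478))]
K=[((-.0356,y-.009,.074),px(*c)) for y,c in zip((-.084,-.028,.028,.084),((57,200),(271,178),(494,162),(707,153)))]
def W(v,X): 
    c,s=np.cos(v[2]),np.sin(v[2]);return np.array([v[0]+c*X[0]-s*X[1],v[1]+s*X[0]+c*X[1],X[2]])
for name,D in(("corn",C),("knob",K),("both",C+K)):
    r=least_squares(lambda v:np.concatenate([proj("wrist",W(v,X),P)-u for X,u in D]),[.566,0,0])
    print(name,r.x[:2].round(4),np.degrees(r.x[2]).round(2),r.fun.reshape(-1,2).round(1).tolist())
E
python3 fit.py
python3 - <<'E'
from h import *
f=np.load("w4.npz");P=(f["p"],f["R"]);d=f["d"]
# depth based
for n,(u,v) in dict(plate1=(330,145),plate2=(300,150),bench=(320,60),knobtop=(299,120),blk=(316,184),knobD=(238,127)).items():
    print(n,at_d("wrist",u,v,d[v,u],P).round(4))
E
```

```text
corn [0.5689 0.0023] 4.87 [[-1.9, -1.3], [1.5, -1.1], [2.0, 1.2], [-1.4, 1.6]]
knob [0.5788 0.0028] 4.81 [[-0.5, 0.3], [0.3, -0.2], [0.3, -0.2], [-0.1, 0.2]]
both [0.5752 0.0027] 4.98 [[-1.6, 4.4], [1.7, 4.0], [1.9, 6.2], [-0.6, 6.9], [-0.7, -3.4], [0.1, -4.2], [0.1, -4.4], [-0.2, -4.0]]
plate1 [ 0.5728 -0.008   0.0094]
plate2 [ 0.5786 -0.0408  0.0076]
bench [ 0.4775 -0.0193  0.0019]
knobtop [ 0.5462 -0.0374  0.0744]
blk [ 0.6125 -0.0229  0.0287]
knobD [ 0.5511 -0.0923  0.0741]
```

```bash
cat >> fit.py <<'E'
print("station fit")
A=[((0,y,.043),px(*c)) for y,c in zip((-.084,.028,.084),((130,315),(517,286),(699,274)))]
for name,D in(("adapters",A),("A+K",A+K)):
    r=least_squares(lambda v:np.concatenate([proj("wrist",W(v,X),P)-u for X,u in D]),[.566,0,0])
    print(name,r.x[:2].round(4),np.degrees(r.x[2]).round(2),r.fun.reshape(-1,2).round(1).tolist())
    print(" station_a",W(r.x,(0,-.028,.008)).round(4),"cam axis",W(r.x,(-.0356,-.037,.074)).round(4))
E
python3 fit.py|sed -n '/station fit/,$p'
```

```text
station fit
adapters [0.5781 0.0021] 4.77 [[-1.5, 0.3], [0.0, -0.4], [1.6, 0.2]]
 station_a [ 0.5804 -0.0258  0.008 ] cam axis [ 0.5457 -0.0377  0.074 ]
A+K [0.5786 0.0025] 4.78 [[-1.1, 0.8], [0.4, 0.1], [1.9, 0.7], [-0.7, -0.1], [0.0, -0.6], [0.0, -0.5], [-0.3, -0.1]]
 station_a [ 0.5809 -0.0254  0.008 ] cam axis [ 0.5462 -0.0373  0.074 ]
```

```bash
python3 - <<'E'
from h import *
t=lambda c,r,z:at_z("top",180+(c+.5)/4-.5,190+(r+.5)/4-.5,z).round(4)
print("knobs",[t(c,r,.074) for c,r in((449,219),(535,211),(628,205),(704,192))])
print("adap",[t(c,r,.043) for c,r in((433,168),(515,160),(679,146))])
print("pred st",[ (0.5784-.0837*k*0, ) for k in ()])
for y in(.084,.028,-.084): print("w",.5784-np.sin(.0834)*y, .0023+np.cos(.0834)*y)
print("loose",t(72,168,.035))
plan([.576,-.0261,.12],184.8)
E
```

```text
knobs [array([0.5372, 0.0747, 0.074 ]), array([0.5416, 0.0188, 0.074 ]), array([ 0.5446, -0.0418,  0.074 ]), array([ 0.5523, -0.0915,  0.074 ])]
adap [array([0.5728, 0.0871, 0.043 ]), array([0.5775, 0.0318, 0.043 ]), array([ 0.5854, -0.079 ,  0.043 ])]
pred st []
w 0.5714025184879101 0.08600803577009773
w 0.5760675061626367 0.030202678590032575
w 0.5853974815120899 -0.08140803577009774
loose [0.5769 0.3322 0.035 ]
t 5.95 pos [ 0.6202 -0.0187  0.2   ] xdir -179.86 tilt 0.12 F [ 0.3 -0.5  0.5] w 0.0195 q [-0.05  0.41  0.01  1.71 -0.01  1.02  1.54]
 turn [-0.0009 -0.0019 -0.0814]  shift [44.1 -7.3 80.1]
```

```bash
python3 -m crank '[[[0,0,-0.04],[22,-4,40],1],[[0,0,-0.0814],[44,-7.3,70],1],[[0,0,-0.0814],[44,-7.3,80],1],[[0,0,-0.0814],[44,-7.3,80],1],[[0,0,-0.0814],[44,-7.3,80],1]]'
python3 - <<'E'
from h import *
p,R,s=pose()
im,d=camera("wrist");cv2.imwrite("pics/w5.png",im[:,:,::-1]);np.savez("w5.npz",p=p,R=R,im=im,d=d)
cv2.imwrite("pics/w5z.png",cv2.resize(im[60:280,180:460],None,fx=2.7,fy=2.7,interpolation=cv2.INTER_CUBIC)[:,:,::-1])
plan([.576,-.0261,.033],184.8)
for z in (.008,.043):print(proj("wrist",[.5807,-.0257,z],(p,R)))
print(proj("wrist",[.546,-.0375,.074],(p,R)))
E
```

```text
t: 6.58
tool_pos: [0.5781, -0.0258, 0.1214]
ee_rot: [-0.042, 0.999, -0.0, 0.001]
contact_force: [0.0, 0.2, -0.2]
grip_width: 0.0192
t 6.62 pos [ 0.5778 -0.0258  0.1213] xdir -175.2 tilt 0.08 F [-0.2  0.1 -0.1] w 0.0191 q [-0.02  0.44 -0.01  1.88  0.01  0.82  1.62]
 turn [-0.0009  0.0011  0.0001]  shift [ 1.9 -0.  88.3]
[321.67356147 207.69189598]
[321.86989698 220.13756341]
[308.46529355 182.49084705]
```

View pics/w5z.png

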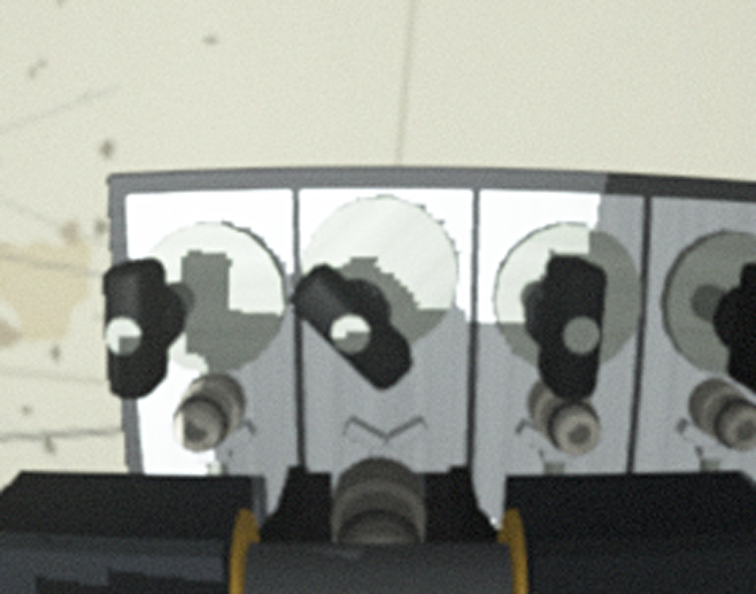

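```bash
python3 - <<'E'
from h import *
f=np.load("w5.npz");P=(f["p"],f["R"])
c,s=np.cos(np.radians(4.8)),np.sin(np.radians(4.8))
def st(X): d=X[:2]-np.array([.5807,-.0257]);return (np.array([c*d[0]+s*d[1],-s*d[0]+c*d[1]])*1000).round(1)
z=lambda a,b,h:st(at_z("wrist",180+(a+.5)/2.7-.5,60+(b+.5)/2.7-.5,h,P))
print("V",z(387,438,.017),z(347,425,.017),z(428,420,.017))
print("knob disc",z(350,333,.074),"sides",z(305,280,.074),z(400,380,.074))
print("cam left/right/top",z(385,196,.018),z(459,285,.018))
print("nbr adap tops",z(195,428,.043),z(576,432,.043))
print("held shoulder", )
cv2.imwrite("pics/w5y.png",cv2.resize(f["im"][180:262,285:365],None,fx=7,fy=7,interpolation=cv2.INTER_CUBIC)[:,:,::-1])
E
```

```text
V [10.1  1.1] [  5.8 -11.5] [ 4.1 14.1]
knob disc [-35.2  -8.3] sides [-48.  -18.8] [-23.7   3.7]
cam left/right/top [-65.8   0.3] [-39.   22.8]
nbr adap tops [ -1.3 -54.5] [-0.2 55.7]
held shoulder
```

View pics/w5y.png

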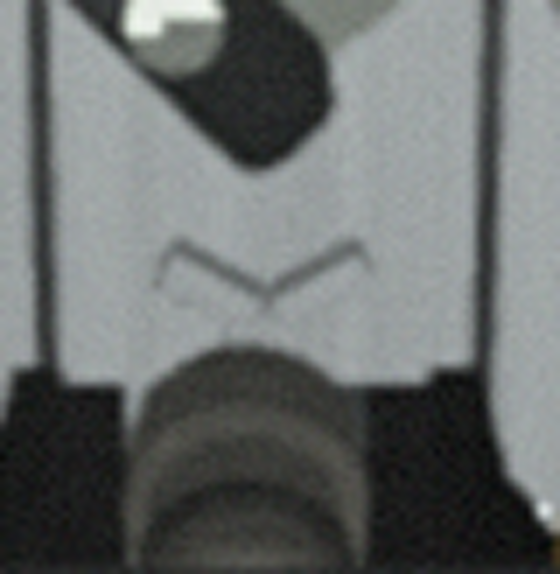

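```bash
python3 -m crank '[[[-0.001,0.001,0],[2.3,0.4,25],1],[[-0.001,0.001,0],[2.3,0.4,50],1],[[-0.001,0.001,0],[2.3,0.4,63],1],[[-0.001,0.001,0],[2.3,0.4,63],1],[[-0.001,0.001,0],[2.3,0.4,63],1]]'
python3 - <<'E'
from h import *
plan([.5754,-.0254,.0335],184.8)
p,R,s=pose()
im,d=camera("wrist");cv2.imwrite("pics/w6z.png",cv2.resize(im[100:280,220:420],None,fx=3.3,fy=3.3,interpolation=cv2.INTER_CUBIC)[:,:,::-1])
E
```

```text
t: 7.25
tool_pos: [0.5766, -0.0256, 0.0594]
ee_rot: [-0.042, 0.999, 0.0, 0.001]
contact_force: [-0.2, -0.4, -0.3]
grip_width: 0.0192
t 7.25 pos [ 0.5766 -0.0256  0.0594] xdir -175.2 tilt 0.12 F [-0.2 -0.4 -0.3] w 0.0192 q [-0.02  0.52 -0.01  1.92  0.01  0.69  1.62]
 turn [-0.      0.0022  0.0001]  shift [ 1.2  0.3 25.8]
```

View pics/w6z.png

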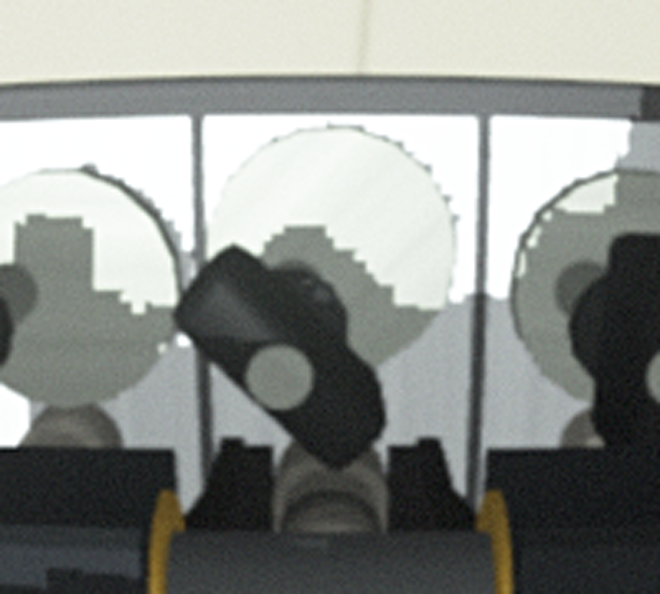

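```bash
python3 -m crank '[[[0,0.002,0],[1.8,0.3,10],1],[[0,0.002,0],[1.8,0.3,19],1],[[0,0.002,0],[1.8,0.3,22],1],[[0,0.002,0],[1.8,0.3,24],1],[[0,0.002,0],[1.8,0.3,24.5],1],[[0,0.002,0],[1.8,0.3,24.5],1]]'
python3 - <<'E'
from h import *
plan([.5754,-.0254,.0330],184.8)
E
```

```text
t: 8.05
tool_pos: [0.5749, -0.0255, 0.035]
ee_rot: [-0.042, 0.999, -0.0, 0.0]
contact_force: [0.2, -0.6, -0.1]
grip_width: 0.0194
t 8.05 pos [ 0.5749 -0.0255  0.035 ] xdir -175.2 tilt 0.03 F [ 0.2 -0.6 -0.1] w 0.0194 q [-0.02  0.56 -0.01  1.94  0.01  0.65  1.62]
 turn [-0.0001  0.0005  0.    ]  shift [-0.5  0.1  2. ]
```

```bash
python3 -m crank '[[[0,0,0],[-0.4,0,1],1],[[0,0,0],[-0.4,0,1.6],1],[[0,0,0],[-0.4,0,2],1],[[0,0,0],[-0.4,0,2.3],1],[[0,0,0],[-0.4,0,2.3],1]]'
python3 - <<'E'
from h import *
plan([.5754,-.0254,.0330],184.8)
E
```

```text
t: 8.68
tool_pos: [0.5754, -0.0255, 0.0328]
ee_rot: [-0.042, 0.999, -0.0, 0.0]
contact_force: [-0.1, 0.3, -0.1]
grip_width: 0.0197
t 8.68 pos [ 0.5754 -0.0255  0.0328] xdir -175.19 tilt 0.04 F [-0.1  0.3 -0.1] w 0.0197 q [-0.02  0.56 -0.01  1.94  0.01  0.64  1.62]
 turn [-0.0001  0.0006  0.0001]  shift [-0.   0.1 -0.2]
```

```bash
python3 -m crank '[[[0,0,0],[0,0,0.5],1],[[0,0,0],[0,0,0.8],1],[[0,0,0],[0,0,0.8],1]]'; python3 -m crank '[[[0,0,0],[0,0,0.5],1],[[0,0,0],[0,0,0.7],1],[[0,0,0],[0,0,0.7],1]]'
```

```text
t: 9.05
tool_pos: [0.5755, -0.0255, 0.0328]
ee_rot: [-0.042, 0.999, -0.0, 0.0]
contact_force: [-2.1, -1.0, 5.8]
grip_width: 0.0191
t: 9.43
tool_pos: [0.5757, -0.0255, 0.0328]
ee_rot: [-0.042, 0.999, -0.0, 0.001]
contact_force: [-2.6, -0.5, 7.6]
grip_width: 0.0195
```

The plate is felt (about 7 N up). Releasing gently.

```bash
python3 -m crank '[[[0,0,0],[0,0,-0.5],0.5],[[0,0,0],[0,0,-0.5],0.4],[[0,0,0],[0,0,-0.5],0.25],[[0,0,0],[0,0,-0.5],0.25],[[0,0,0],[0,0,-0.5],0.25],[[0,0,0],[0,0,-15],0.25],[[0,0,0],[0,0,-40],0.25],[[0,0,0],[0,0,-80],0.25],[[0,0,0],[0,0,-90],0.25],[[0,0,0],[0,0,-90],0.25]]'
python3 - <<'E'
from h import *
p,R,s=pose()
im,d=camera("wrist");cv2.imwrite("pics/w7z.png",cv2.resize(im[60:280,180:460],None,fx=2.7,fy=2.7,interpolation=cv2.INTER_CUBIC)[:,:,::-1])
np.savez("w7.npz",p=p,R=R,im=im,d=d)
plan([.5754,-.0254,.0330],184.8)
E
```

```text
t: 10.68
tool_pos: [0.5759, -0.0255, 0.1238]
ee_rot: [-0.042, 0.999, -0.0, 0.002]
contact_force: [-0.2, 0.1, -0.6]
grip_width: 0.0327
t 10.72 pos [ 0.5751 -0.0255  0.1226] xdir -175.2 tilt 0.05 F [-0.5  0.7 -0.1] w 0.0329 q [-0.02  0.43 -0.01  1.89  0.01  0.82  1.62]
 turn [-0.0001  0.0009 -0.    ]  shift [-0.2  0.1 89.6]
```

View pics/w7z.png

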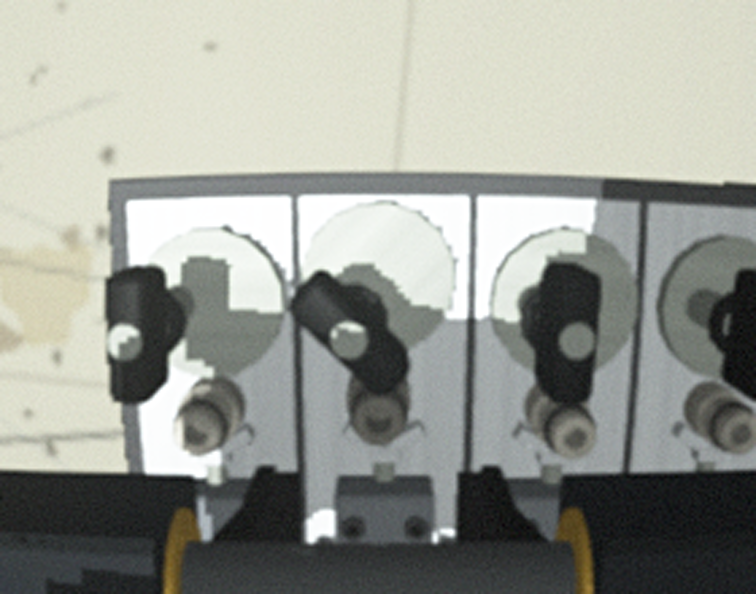

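```bash
python3 - <<'E'
from h import *
f=np.load("w7.npz");P=(f["p"],f["R"]);im=f["im"]
print(P[0])
d=f["d"]
# points on bar top by depth
pts=[]
for v in range(150,215):
    for u in range(280,340):
        if d[v,u]>0:
            X=at_d("wrist",u,v,d[v,u],P)
            if .069<X[2]<.09: pts.append(X)
pts=np.array(pts);print(len(pts),pts.mean(0).round(4),np.percentile(pts[:,2],[5,50,95]).round(4))
bar=pts
r=cv2.minAreaRect((bar[:,:2]*1000).astype(np.float32));print(r)
w,V=np.linalg.eigh(np.cov(bar[:,:2].T));print(np.degrees(np.arctan2(V[1,1],V[0,1])))
zz=lambda a,b,h:at_z("wrist",180+(a+.5)/2.7-.5,60+(b+.5)/2.7-.5,h,P).round(4)
print("disc",zz(348,340,.074)); print("adapter top",zz(378,419,.043),"nbrs",zz(195,432,.043),zz(569,436,.043))
cv2.imwrite("pics/w7k.png",cv2.resize(im[150:235,280:350],None,fx=7,fy=7,interpolation=cv2.INTER_CUBIC)[:,:,::-1])
E
```

```text
[ 0.57590732 -0.02548802  0.12375626]Traceback (most recent call last):
  File "<stdin>", line 10, in <module>
  File "h.py", line 19, in at_d
    ci,R,o=cam_T(n,P);d=rays(n,u,v);return o+R@(d*dep/d[2])
           ~~~~~^^^^^
  File "h.py", line 8, in cam_T
    ci=camera_info(n)
ValueError: time passes only in moves, steps and waits
```

```bash
sed -i 's/^from station import.*/from station import telemetry,camera,spot_in\nimport station,functools\ncamera_info=functools.lru_cache(None)(station.camera_info)/' h.py; python3 - <<'E'
from h import *
f=np.load("w7.npz");P=(f["p"],f["R"]);im=f["im"]
d=f["d"];pts=[]
for v in range(150,215):
    for u in range(280,340):
        if d[v,u]>0:
            X=at_d("wrist",u,v,d[v,u],P)
            if .069<X[2]<.09: pts.append(X)
pts=np.array(pts);print(len(pts),pts.mean(0).round(4),np.percentile(pts[:,2],[5,50,95]).round(4))
r=cv2.minAreaRect((pts[:,:2]*1000).astype(np.float32));print(r)
w,V=np.linalg.eigh(np.cov(pts[:,:2].T));print(np.degrees(np.arctan2(V[1,1],V[0,1])))
zz=lambda a,b,h:at_z("wrist",180+(a+.5)/2.7-.5,60+(b+.5)/2.7-.5,h,P).round(4)
print("disc",zz(348,340,.074)); print("adapter top",zz(378,419,.043),"nbrs",zz(195,432,.043),zz(569,436,.043))
cv2.imwrite("pics/w7k.png",cv2.resize(im[150:235,280:350],None,fx=7,fy=7,interpolation=cv2.INTER_CUBIC)[:,:,::-1])
E
```

```text
889 [ 0.5457 -0.0369  0.0732] [0.071  0.0734 0.0748]
((546.439453125, -37.1129150390625), (33.887046813964844, 12.888789176940918), 49.88267135620117)
49.59618525364828
disc [ 0.5465 -0.037   0.074 ]
adapter top [ 0.5753 -0.0273  0.043 ] nbrs [ 0.584  -0.0802  0.043 ] [0.5759 0.0289 0.043 ]
```

View pics/w7k.png

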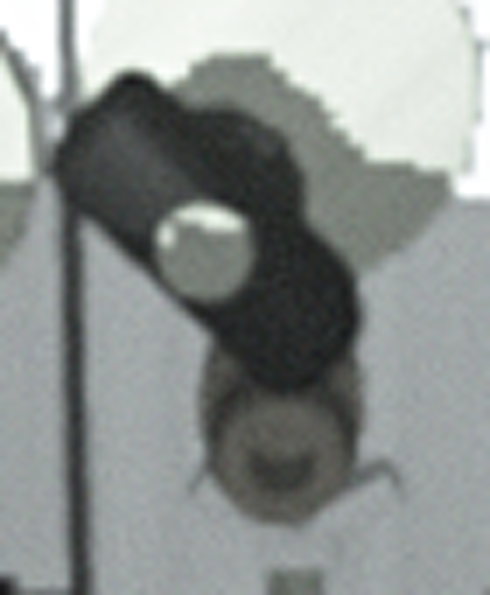

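```bash
python3 - <<'E'
from h import *
plan([.5464,-.0371,.105],229.7)
E
```

```text
t 10.72 pos [ 0.5751 -0.0255  0.1226] xdir -175.2 tilt 0.05 F [-0.5  0.7 -0.1] w 0.0329 q [-0.02  0.43 -0.01  1.89  0.01  0.82  1.62]
 turn [-4.000e-04  8.000e-04 -7.837e-01]  shift [29.6 -9.2 17.6]
```

```bash
python3 -m crank '[[[0,0,-0.15],[8,-3,0],0.45],[[0,0,-0.3],[16,-6,0],0.45],[[0,0,-0.45],[24,-8,0],0.45],[[0,0,-0.6],[29.6,-9.2,5],0.45],[[0,0,-0.72],[29.6,-9.2,10],0.45],[[0,0,-0.784],[29.6,-9.2,15],0.45],[[0,0,-0.784],[29.6,-9.2,15],0.45],[[0,0,-0.784],[29.6,-9.2,15],0.45]]'
python3 - <<'E'
from h import *
p,R,s=pose()
im,d=camera("wrist");cv2.imwrite("pics/w8z.png",cv2.resize(im[120:300,220:420],None,fx=3.3,fy=3.3,interpolation=cv2.INTER_CUBIC)[:,:,::-1])
plan([.5464,-.0371,.064],229.7)
print(proj("wrist",[.5464,-.0371,.074],(p,R)))
E
```

```text
t: 11.72
tool_pos: [0.546, -0.0371, 0.1069]
ee_rot: [-0.42, 0.908, 0.0, -0.0]
contact_force: [-0.6, -0.9, -0.1]
grip_width: 0.0235
t 11.78 pos [ 0.5462 -0.0371  0.1072] xdir -130.33 tilt 0.01 F [0.5 0.5 0.2] w 0.0237 q [ 0.14  0.42 -0.19  1.95  0.11  0.77  2.33]
 turn [-0.0001  0.0001 -0.0004]  shift [-0.1 -0.1 43.2]
[320.72132802 240.93548641]
```

View pics/w8z.png

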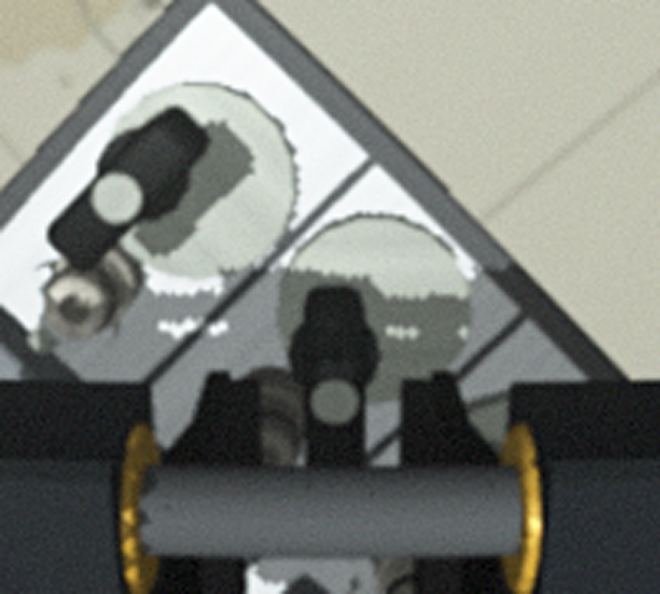

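```bash
python3 -m crank '[[[0,0,0],[0,0.7,15],0.45],[[0,0,0],[0,0.7,30],0.45],[[0,0,0],[0,0.7,40],0.45],[[0,0,0],[0,0.7,43],0.45],[[0,0,0],[0,0.7,43],0.45]]'
python3 - <<'E'
from h import *
p,R,s=pose();print(s["torque"],s["contact_force"])
im,d=camera("wrist");cv2.imwrite("pics/w9z.png",cv2.resize(im[120:300,220:420],None,fx=3.3,fy=3.3,interpolation=cv2.INTER_CUBIC)[:,:,::-1])
plan([.5464,-.0371,.064],229.7)
E
```

```text
t: 12.4
tool_pos: [0.5457, -0.0366, 0.064]
ee_rot: [-0.42, 0.907, 0.0, -0.0]
contact_force: [0.8, -0.2, 0.4]
grip_width: 0.0237
[ 0.00335907  0.04673483 -0.03148268] [ 0.84445857 -0.15195568  0.42361575]
t 12.45 pos [ 0.5459 -0.0366  0.0643] xdir -130.32 tilt 0.03 F [-0.4 -0.4 -0.4] w 0.0241 q [ 0.13  0.48 -0.18  1.98  0.13  0.68  2.31]
 turn [-0.0003  0.0004 -0.0004]  shift [ 0.1 -0.7  0.3]
```

View pics/w9z.png

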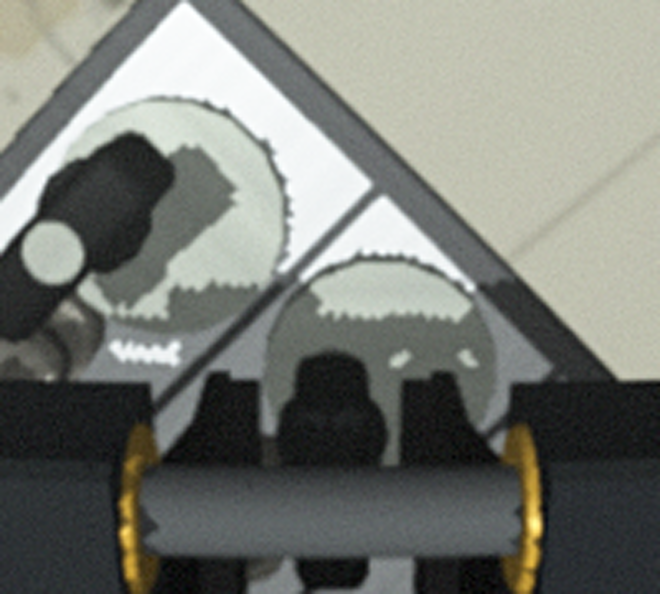

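```bash
python3 -m crank '[[[0,0,0],[0,0.3,0],0.6],[[0,0,0],[0,0.3,0],0.8],[[0,0,0],[0,0.3,0],1],[[0,0,0],[0,0.3,0],1],[[0,0,0],[0,0.3,0],1]]'
cat > st.py <<'E'
from h import *
import time
p,R,s=pose();T=np.array(s["torque"]);F=np.array(s["contact_force"])
x=np.degrees(np.arctan2(R[1,0],R[0,0]))%360
print("t",round(s["t"],2),"pos",p.round(4),"xdir",x.round(2),"knob~",round(.8-np.radians(x-184.8),3),"F",F.round(1),"T",T.round(3),"Ttool",(R.T@T).round(3),"w",round(s["grip_width"],4),"q7",round(s["joints"][6],3),"tau7",round(s["tau"][6],3))
E
python3 st.py
```

```text
t: 13.08
tool_pos: [0.5458, -0.0363, 0.0647]
ee_rot: [-0.42, 0.907, -0.0, 0.0]
contact_force: [-1.7, 0.7, 4.8]
grip_width: 0.0119
t 13.07 pos [ 0.5458 -0.0363  0.0647] xdir 229.69 knob~ 0.017 F [-1.7  0.7  4.8] T [0.216 0.397 0.114] Ttool [-0.443  0.093 -0.114] w 0.0119 q7 2.306 tau7 -0.1
```

```bash
python3 -m crank '[[[0,0,0.1],[0,0,0],1],[[0,0,0.2],[0,0,0],1]]';python3 st.py; python3 -m crank '[[[0,0,0.1],[0,0,0],1],[[0,0,0.2],[0,0,0],1]]';python3 st.py
```

```text
t: 13.32
tool_pos: [0.5456, -0.0361, 0.0647]
ee_rot: [-0.326, 0.945, 0.0, 0.0]
contact_force: [-2.0, 0.3, 2.4]
grip_width: 0.0117
t 13.32 pos [ 0.5456 -0.0361  0.0647] xdir 218.09 knob~ 0.219 F [-2.   0.3  2.4] T [0.26  0.339 0.233] Ttool [-0.414  0.106 -0.233] w 0.0117 q7 2.138 tau7 0.327
t: 13.58
tool_pos: [0.5454, -0.0358, 0.0647]
ee_rot: [-0.229, 0.973, 0.0, 0.0]
contact_force: [-1.2, 1.1, 3.5]
grip_width: 0.0118
t 13.57 pos [ 0.5454 -0.0358  0.0647] xdir 206.49 knob~ 0.421 F [-1.2  1.1  3.5] T [0.241 0.303 0.215] Ttool [-0.351  0.163 -0.214] w 0.0118 q7 1.971 tau7 0.322
```

```bash
python3 -m crank '[[[0,0,0.08],[0,0,0],1],[[0,0,0.16],[0,0,0],1]]';python3 st.py; for i in 1 2; do python3 -m crank '[[[0,0,0.025],[0,0,0],1],[[0,0,0.05],[0,0,0],1]]' >/dev/null;python3 st.py; done
```

```text
t: 13.82
tool_pos: [0.5453, -0.0356, 0.0647]
ee_rot: [-0.15, 0.989, 0.0, -0.0]
contact_force: [-0.4, 1.4, 2.5]
grip_width: 0.012
t 13.82 pos [ 0.5453 -0.0356  0.0647] xdir 197.23 knob~ 0.583 F [-0.4  1.4  2.5] T [0.275 0.238 0.274] Ttool [-0.333  0.146 -0.274] w 0.012 q7 1.837 tau7 0.214
t 14.07 pos [ 0.5453 -0.0355  0.0647] xdir 194.35 knob~ 0.633 F [-1.2  0.3  1.8] T [0.137 0.199 0.196] Ttool [-0.182  0.159 -0.196] w 0.0117 q7 1.796 tau7 -0.07
t 14.32 pos [ 0.5453 -0.0354  0.0647] xdir 191.41 knob~ 0.685 F [-1.3 -0.2  2.7] T [0.215 0.18  0.213] Ttool [-0.246  0.134 -0.212] w 0.0118 q7 1.754 tau7 -0.069
```

```bash
python3 -m crank '[[[0,0,0.02],[0,0,0],1]]' >/dev/null;python3 st.py;python3 -m crank '[[[0,0,0.02],[0,0,0],1]]' >/dev/null;python3 st.py;python3 -m crank '[[[0,0,0.02],[0,0,0],1]]' >/dev/null;python3 st.py;python3 -m crank '[[[0,0,0.02],[0,0,0],1]]' >/dev/null;python3 st.py;python3 -m crank '[[[0,0,0.02],[0,0,0],1]]' >/dev/null;python3 st.py
```

```text
t 14.45 pos [ 0.5453 -0.0354  0.0647] xdir 190.19 knob~ 0.706 F [-0.3  0.5  1.5] T [0.18  0.252 0.21 ] Ttool [-0.221  0.216 -0.21 ] w 0.0118 q7 1.736 tau7 -0.096
t 14.57 pos [ 0.5453 -0.0354  0.0647] xdir 188.97 knob~ 0.727 F [-1.6 -0.1  2.9] T [0.138 0.255 0.23 ] Ttool [-0.176  0.23  -0.23 ] w 0.0121 q7 1.719 tau7 -0.098
t 14.7 pos [ 0.5453 -0.0354  0.0647] xdir 187.75 knob~ 0.749 F [-1.4  0.8  3.1] T [0.161 0.194 0.207] Ttool [-0.186  0.171 -0.207] w 0.0122 q7 1.701 tau7 -0.097
t 14.82 pos [ 0.5453 -0.0353  0.0647] xdir 186.53 knob~ 0.77 F [-1.3  1.3  2.9] T [0.183 0.192 0.184] Ttool [-0.203  0.171 -0.184] w 0.0118 q7 1.683 tau7 -0.096
t 14.95 pos [ 0.5453 -0.0353  0.0647] xdir 185.31 knob~ 0.791 F [-1.6 -0.5  3. ] T [0.174 0.216 0.23 ] Ttool [-0.193  0.199 -0.23 ] w 0.012 q7 1.666 tau7 -0.096
```

```bash
python3 - <<'E'
from h import *
im,d=camera("side");cv2.imwrite("pics/s9.png",cv2.resize(im[180:260,310:390],None,fx=7,fy=7,interpolation=cv2.INTER_CUBIC)[:,:,::-1])
im,d=camera("wrist");cv2.imwrite("pics/w10.png",im[:,:,::-1])
E
python3 st.py
```

```text
t 15.05 pos [ 0.5452 -0.0353  0.0647] xdir 185.34 knob~ 0.791 F [-1.3  1.5  2.2] T [0.173 0.218 0.149] Ttool [-0.192  0.201 -0.149] w 0.0118 q7 1.667 tau7 -0.2
```

View pics/s9.png

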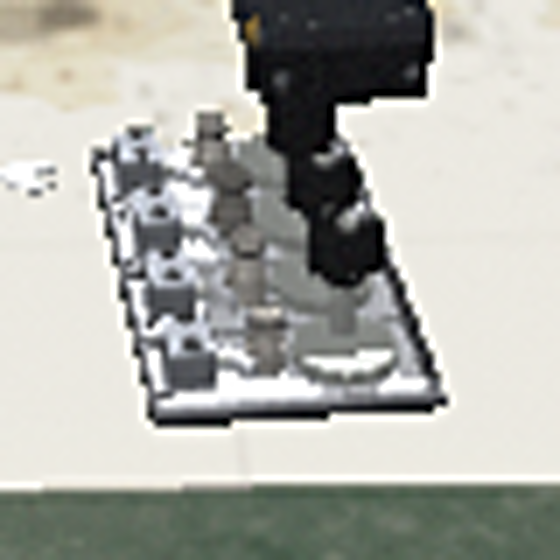

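View pics/w10.png

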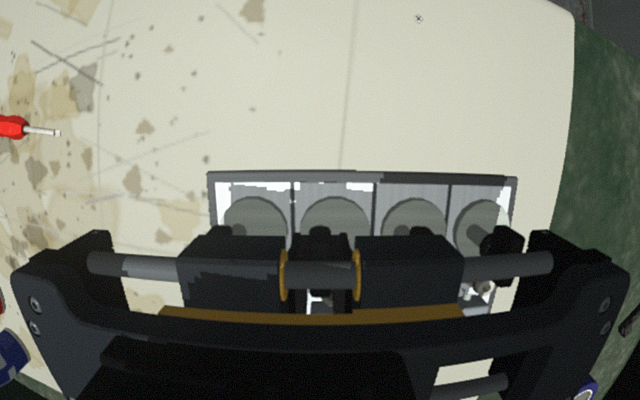

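```bash
python3 -m crank '[[[0,0,0.02],[0,0,0],1]]' >/dev/null;python3 st.py;python3 -m crank '[[[0,0,0.02],[0,0,0],1]]' >/dev/null;python3 st.py;python3 -m crank '[[[0,0,0.02],[0,0,0],1]]' >/dev/null;python3 st.py;python3 -m crank '[[[0,0,0.02],[0,0,0],1]]' >/dev/null;python3 st.py;python3 -m crank '[[[0,0,0.02],[0,0,0],1]]' >/dev/null;python3 st.py
```

```text
t 15.18 pos [ 0.5453 -0.0353  0.0647] xdir 184.14 knob~ 0.812 F [-0.9  1.2  1.4] T [0.197 0.176 0.208] Ttool [-0.21   0.161 -0.208] w 0.0116 q7 1.649 tau7 -0.067
t 15.3 pos [ 0.5453 -0.0352  0.0647] xdir 182.92 knob~ 0.833 F [-1.1  1.6  1.5] T [0.211 0.231 0.229] Ttool [-0.222  0.22  -0.228] w 0.0118 q7 1.632 tau7 -0.095
t 15.43 pos [ 0.5452 -0.0352  0.0647] xdir 181.69 knob~ 0.854 F [-1.3 -0.1  3. ] T [0.186 0.2   0.188] Ttool [-0.192  0.195 -0.188] w 0.0116 q7 1.614 tau7 -0.101
t 15.55 pos [ 0.5453 -0.0352  0.0647] xdir 180.47 knob~ 0.876 F [-1.   1.4  2.9] T [0.221 0.192 0.253] Ttool [-0.222  0.191 -0.253] w 0.0117 q7 1.597 tau7 -0.119
t 15.68 pos [ 0.5452 -0.0351  0.0647] xdir 179.25 knob~ 0.897 F [-1.   1.5  2.2] T [0.181 0.242 0.22 ] Ttool [-0.177  0.244 -0.22 ] w 0.0117 q7 1.579 tau7 -0.137
```

tau7 is a clean signal. It was flat at -0.096 and has been growing since about 0.855, which looks like the bite. I continue in small steps.

```bash
python3 -m crank '[[[0,0,0.02],[0,0,0],1]]' >/dev/null;python3 st.py;python3 -m crank '[[[0,0,0.02],[0,0,0],1]]' >/dev/null;python3 st.py;python3 -m crank '[[[0,0,0.02],[0,0,0],1]]' >/dev/null;python3 st.py
```

```text
t 15.8 pos [ 0.5452 -0.0351  0.0647] xdir 178.03 knob~ 0.918 F [-0.6  0.3  2.1] T [0.199 0.232 0.225] Ttool [-0.191  0.239 -0.225] w 0.0116 q7 1.561 tau7 -0.156
t 15.93 pos [ 0.5452 -0.0351  0.0647] xdir 176.82 knob~ 0.939 F [-0.6  0.7  2.9] T [0.244 0.197 0.282] Ttool [-0.232  0.21  -0.282] w 0.0117 q7 1.544 tau7 -0.174
t 16.05 pos [ 0.5452 -0.0351  0.0647] xdir 175.6 knob~ 0.961 F [-0.9  0.6  2.2] T [0.253 0.21  0.285] Ttool [-0.236  0.229 -0.285] w 0.0116 q7 1.526 tau7 -0.192
```

```bash
python3 -m crank '[[[0,0,0.02],[0,0,0],1]]' >/dev/null;python3 st.py;python3 -m crank '[[[0,0,0.02],[0,0,0],1]]' >/dev/null;python3 st.py; python3 -m crank '[[[0,0,0.003],[0,0,0],1]]' >/dev/null;python3 st.py
```

```text
t 16.18 pos [ 0.5452 -0.035   0.0647] xdir 174.39 knob~ 0.982 F [-1.3 -0.1  2.6] T [0.22  0.164 0.339] Ttool [-0.203  0.185 -0.34 ] w 0.0119 q7 1.509 tau7 -0.21
t 16.3 pos [ 0.5453 -0.035   0.0647] xdir 173.17 knob~ 1.003 F [-1.5  1.5  1.8] T [0.192 0.188 0.347] Ttool [-0.168  0.21  -0.347] w 0.0118 q7 1.492 tau7 -0.221
t 16.43 pos [ 0.5452 -0.0349  0.0647] xdir 172.98 knob~ 1.006 F [-0.2  0.9  3. ] T [0.153 0.2   0.348] Ttool [-0.128  0.217 -0.348] w 0.0118 q7 1.489 tau7 -0.339
```

Torque has risen by 0.134 N·m (0.213 to 0.347), which is about 12 N. I let go and lift.

```bash
python3 -m crank '[[[0,0,0],[0,0,0],0.6],[[0,0,0],[0,0,0],0.45],[[0,0,0],[0,0,0],0.45],[[0,0,0],[0,0,0],0.45],[[0,0,0],[0,0,-20],0.45],[[0,0,0],[0,0,-50],0.45],[[0,0,0],[0,0,-100],0.45],[[0,0,0],[-30,0,-130],0.45],[[0,0,0],[-50,0,-140],0.45],[[0,0,0],[-75,0,-140],0.45],[[0,0,0],[-75,0,-140],0.45]]'
python3 st.py
python3 - <<'E'
from h import *
p,R,s=pose();im,d=camera("wrist");np.savez("w11.npz",p=p,R=R,im=im,d=d)
cv2.imwrite("pics/w11z.png",cv2.resize(im[60:240,200:470],None,fx=2.9,fy=2.9,interpolation=cv2.INTER_CUBIC)[:,:,::-1])
im,d=camera("side");cv2.imwrite("pics/s11.png",cv2.resize(im[170:260,300:390],None,fx=6.5,fy=6.5,interpolation=cv2.INTER_CUBIC)[:,:,::-1])
E
```

```text
t: 17.8
tool_pos: [0.6207, -0.0444, 0.2044]
ee_rot: [0.061, 0.998, 0.0, -0.0]
contact_force: [-1.0, 0.7, 0.2]
grip_width: 0.0239
t 17.8 pos [ 0.6207 -0.0444  0.2044] xdir 172.96 knob~ 1.007 F [-1.   0.7  0.2] T [ 0.015  0.022 -0.017] Ttool [-0.012  0.024  0.017] w 0.0239 q7 1.495 tau7 0.017
```

View pics/w11z.png

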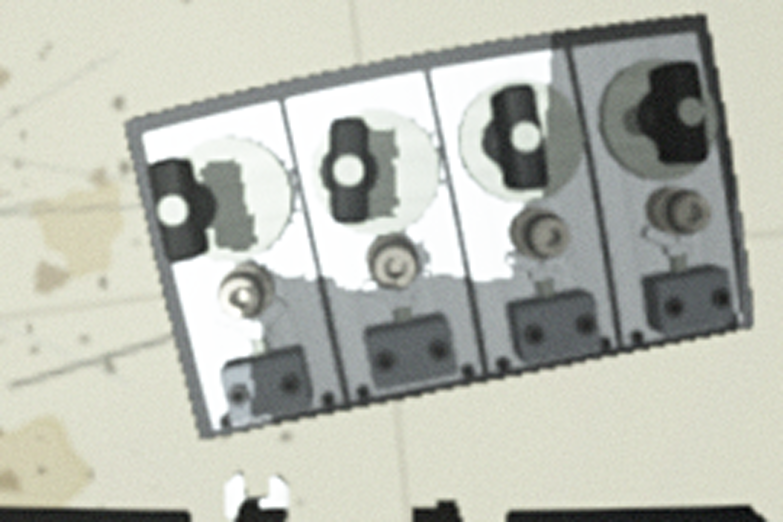

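View pics/s11.png

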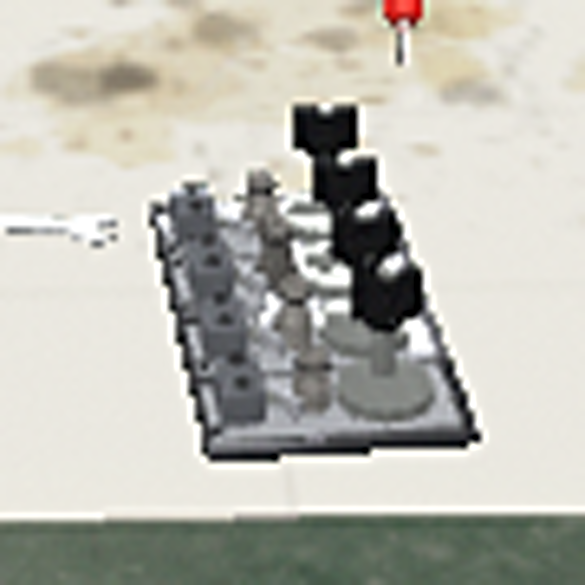

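The adapter at (395,262) stands in line with its neighbours. The knob bar at (348,170) is still parallel to the tool, so it stayed where I left it, and the neighbouring knobs look unchanged. The robot is clear of everything.

```bash
python3 -c "
from station import ticket
print(ticket.sign_off())"
```

```text
the job is handed in; nothing more can be done
None
```

The adapter is standing upright in the empty station (second from the robot's right) and clamped at about 12 N. I handed the job in at about 18 s on the robot's clock.

- **Placing:** I set the adapter on the plate about 5 mm short of the pocket centre, lowered it until the plate pushed back with about 7 N, and let go.
- **Clamping:** I pinched the knob with the fingers 24 mm apart and turned it clockwise. The cam bit at about 0.85 rad and I stopped at about 1.0 rad. Torque rose from about 0.21 to 0.35 N·m, which works out to 12 N. The 0.15 rad of turn past the bite agrees.
- **Last checks:** After I let go, the pictures showed the adapter upright between cam and V-block. The knob was where I left it, and the neighbouring knobs and adapters looked unchanged. The robot was clear, with no force above noise.
- **Uncertainties:** The squeeze comes from torque and knob angle, because the spring itself can't be measured. The wrist torque readings were noisy by about 0.02 to 0.03 N·m (roughly 2 to 3 N). The last-joint torque showed the bite more clearly, but it jumped at the final small step, so for that step I relied on the wrist torque. The cameras agreed on positions to about 2 mm.

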